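# Set sprung tweezers to the marked gap on a gap gauge

## Robot

A 6-joint arm with a two-finger parallel gripper is mounted at the origin on a cart in front of the work surface, level with it; the furniture and walls round the work are solid. World frame = base frame: x ahead of the robot, y to its left, z up, the work surface at z = 0. Lengths are in m, angles in degrees, forces in N, time in s.
With the tool pointing down it reaches from about 0.4 to 0.825 m from the base axis. Payload 7 kg.
Tool frame: the origin (TCP) lies on the centre line of the jaws, within the pads' length; the fingertips stand 19 mm ahead of it and the grasp point (between the pads) is the TCP; z points along the fingers, y is the line along which they close (so a half turn about z gives the same grasp; the last joint's range is limited). The gripper opens to 88 mm and grips with 3 to 60 N. Pads are 19 mm wide; open, the fingers measure 130 mm over their backs; the gripper's body (78 mm by 193 mm) begins 47 mm behind the grasp point.
Start: joints at [80.735, 20.546, 0.682, 0, -70.136, -16.507], TCP at [0.293, 0.608, 0.246] pointing down, gripper open.
Joint ranges: [-176.03, 176.03], [-82.01, 121.73], [-58.28, 71.71], [-173.87, 95.51], [-174.79, -0.11], [-173.66, 173.66]. Speed limits (degrees/s): [136.94, 136.94, 172.46, 180, 180, 180].

## Interface

Orientations are given as [roll, pitch, yaw] about the fixed x, y, z axes, in that order (R = Rz(yaw) Ry(pitch) Rx(roll)).
In Python, from plant import get_state, capture, close_job gives the robot as it stands.
- The arm moves only by the tool apply_moves, never from a script. Its argument "targets" is a list of rows, each a list of 7 numbers: the opening, from 0 (shut) to 1 (fully open), then the shift along the tool's x, y, z normalised to -1 to 1, where 1 is 1000 mm, then the turn, a rotation vector about the tool's x, y, z normalised to -1 to 1, where 1 is 90 degrees. In form: [[claw, tx, ty, tz, ax, ay, az], ...]. A call has 1 to 20 rows; each row shifts and turns the commanded pose from where the row before left it, along the tool's axes as they then stand; what a row does not reach is not made up. A row lasts 1/12 s, in which the tool goes at most 41.7 mm and 7.16 degrees, less where a joint would pass 70% of its speed; a pose out of reach is approached as far as the arm can. A call with a number of a shift or a turn outside -1 to 1 is refused whole. A call with a gripper value outside its range is refused whole. The fingers move at their own pace and stop on an object; "newtons" is the grip in N (left out, the last holds). Time passes only in rows, so rows that do not move let the fingers close. It gives the time, the measured TCP pose, the force, the opening and the grip force at its end, in the units of the state.
- get_state(): the state, without advancing time (a new reading comes with each control period).
- capture(name): name is "scene" or "top"; returns a dict with "frame" (420x560x3 uint8, red, green, blue), "range_z" (420x560 float32, m along the optical axis (not along the pixel's ray), 0 where there is no reading), "camera_matrix" (3x3 intrinsics, pixels), "k1" (the pictures are not rectified: a ray, as slopes to the right and down, at radius r is drawn at 1 + k1 r^2 times it, then the intrinsics apply), "T" (4x4, takes a point from camera to world coordinates). Camera axes: x right, y down, z forward; pixel columns grow to the right and rows downward; lengths in m; the calibration is good to about 2 mm. A picture is of the moment at which its call begins.
- close_job(): hands the job in; it is judged then, once.
The state is a dict: "time_s": time; "joints": joint angles; "qd": joint speeds; "joint_torque": joint torques, N m; "tcp_pos": TCP position; "eef_rot": TCP orientation; "contact_force": force on the tool from outside, world axes, zero at the start; "moment": the same for the moment, N m; "gripper_width": finger opening in m; "gripper_force": force on a finger pad.
Only numpy, scipy, OpenCV 4.12 (cv2) and the standard library are available. Lean on these libraries where they do the work, as an engineer would, in place of code of your own. Each camera call takes 0.05 s, during which the arm holds its last target. There are 200 camera calls.

## Task

Wake the gap gauge by pressing its three keys fully down one at a time, letting each spring back: first the round one, then the square one, then the long bar. Then take the big sprung tweezers off their wooden rest, carry them level to the gauge in line with its marks, and squeeze them to the marked 12 mm gap, so that each tip stands just above its own dark mark on the post without touching it; the tips must never meet. Hold that gap steady for two seconds and finish while still holding the tweezers there, leaving everything else where it is.

Things in the scene. Friction and masses are not known exactly. Their poses are not given: they have to be found in the camera images.
- round_key_top (a point): centre of the top face of the round (26 mm across) key when up; moves with the key. Its axes are those of the gauge (z up).
- square_key_top (a point): centre of the top face of the square (23 x 23 mm) key when up; moves with the key. Its axes are those of the gauge (z up).
- bar_key_top (a point): centre of the top face of the long bar (12 mm in x, 34 mm in y) key when up; moves with the key. Its axes are those of the gauge (z up).
- key_round (a joint): travel of the round key of the gauge, m: 0 up, 0.006 fully pressed; it springs back (1.5 N at first, 5 N fully down) and counts as pressed from 0.0045
- key_square (a joint): travel of the square key of the gauge, m: 0 up, 0.006 fully pressed; it springs back (1.5 N at first, 5 N fully down) and counts as pressed from 0.0045
- key_bar (a joint): travel of the long bar key of the gauge, m: 0 up, 0.006 fully pressed; it springs back (1.5 N at first, 5 N fully down) and counts as pressed from 0.0045
- gauge: gap gauge, fixed grey console 140 x 160 x 26 mm (x, y, z); origin under its centre on the desk, x away from the robot's side, z up. Three black keys in a row across its front, at x = -38 and y = -47, 0, +47 mm (which is where varies), tops 42 mm above the desk. At x = +45, y = +22 mm stands a square post, head 38 x 46 mm; right of it a flat display.
- gauge_marks (a point): middle of the two dark raised marks on top of the gauge's post, at the height of their tops, 90 mm above the desk. The marks are bars 30 mm long in x and 3 mm wide, their inner edges 12 mm apart in y. Axes as the gauge.
- rest: wooden tweezers rest, fixed, 150 x 70 x 55 mm; origin on the desk under the tweezers' grip flats, x towards the tips. The tweezers lie level across its rear block (90 mm behind the flats, low cheeks beside the tail) and its front bar (7 mm thick, 36 mm ahead of the flats) and lift straight up.
- tweezers: big steel sprung tweezers, 168 mm long, 70 g, loose, lying level on the rest with the arms side by side: they close horizontally, along y. Origin half-way between the two grip flats, 55 mm above the desk at the start; x towards the tips, z up. Tail block 34 x 22 x 16 mm at x = -93 mm; both arms hinge there, at x = -90 mm. They balance about 10 mm behind the flats' centre.
- tweezers_grip (a point): point half-way between the grip flats (the tweezers' origin and axes). Flats: ribbed, 28 mm long (x), 18 mm high, centred here; 45 mm over their outer faces when open, 34 mm at the marked gap, where they are parallel. 1 mm less over the flats is 1.64 mm less tip gap. The spring pushes each flat out with about 2 N open, 6 N at the marked gap.
- tips_mid (a point): point on the tweezers' middle plane between the tips, 58 mm ahead of the flats' centre; same axes. The arms are 7 mm high at the tips, 12 mm farther back.
- tip_left (a point): inner face of the left (+y) tip; the tip is 3 mm thick. The tip gap is the distance from this to tip_right: 30 mm open, 12 mm as marked.
- tip_right (a point): inner face of the right (-y) tip
- armleft (a joint): squeeze of the tweezers, rad: 0 open (tip gap 30 mm), 0.061 at the marked gap (12 mm), 0.098 at its stop (tips all but touching); both arms move alike; 0.01 rad is 3 mm of tip gap
- eraser: block eraser 22 x 52 x 13 mm, a bystander lying at the desk's front
- marker: marker pen 135 mm long, a bystander lying at the desk's front
- small_jar: small open paint jar, 43 mm across and 64 mm high, a bystander standing beyond and between the gauge and the rest

How it is judged:
By the outcome, as a careful person would: the job done as asked, in the order asked, and still so for the second after the job is handed in, while the arm keeps its last pose, push and grip.
It also fails if it takes over 54 s, if anything falls off the work surface, if the arm or the gripper's body presses on something with over 40 N, if the wrist force passes 120 N, or if a joint passes its speed limit or range.

## Working session

There is one attempt and no reset: what is moved stays moved. The work goes in short steps, Python scripts to look and compute and a tool call to move; the robot and the scene stay as the last step left them, time stands still between calls to the robot, and variables do not carry over. Pictures are saved under pics/ and viewed, at most 10 in all, crops included, and the job is handed in when it is done.

Besides the shell and the picture viewer there is one more tool, called after "Call:" as name(argument=value, ...), one argument or row to a line, values as JSON. apply_moves: Moves the arm, as the interface text tells. Scaled input: -1 to 1 covers 1000 mm each way for a shift and 90 degrees each way for a turn. Its arguments: {"type":"object","properties":{"targets":{"type":"array","items":{"type":"array","items":{"type":"number"}}},"newtons":{"type":"number"}},"required":["targets"]}

```bash
ls; mkdir -p pics; cat > h.py <<'E'
import numpy as np, cv2
from plant import get_state, capture
def cloud(c):
    # per-pixel world points
    K=c["camera_matrix"];k=c["k1"];z=c["range_z"];h,w=z.shape
    v,u=np.mgrid[:h,:w].astype(float)
    n=cv2.undistortPoints(np.stack([u.ravel(),v.ravel()],1)[:,None],K,np.array([k,0,0,0.]))[:,0]
    P=np.c_[n*z.reshape(-1,1),z.ravel()]
    T=c["T"];return (P@T[:3,:3].T+T[:3,3]).reshape(h,w,3)
def onplane(c,uv,Z):
    n=cv2.undistortPoints(np.array(uv,float).reshape(-1,1,2),c["camera_matrix"],np.array([c["k1"],0,0,0.]))[:,0]
    T=c["T"];d=np.c_[n,np.ones(len(n))]@T[:3,:3].T;o=T[:3,3]
    return o+d*((Z-o[2])/d[:,2])[:,None]
def save(c,name,crop=None,s=1):
    f=c["frame"]
    if crop: a,b,x,y=crop; f=f[b:y,a:x]
    cv2.imwrite("pics/"+name,cv2.resize(f[...,::-1],None,fx=s,fy=s,interpolation=cv2.INTER_CUBIC))
E
python3 - <<'E'
from h import *
import pickle
for n in("top","scene"):
    c=capture(n);save(c,n+"0.png",s=1.4);pickle.dump(c,open(n+"0.pkl","wb"));print(c["T"],c["k1"],c["camera_matrix"])
print(get_state())
E
```

```text
pics
[[ 4.18278266e-05 -9.98390703e-01  5.67098001e-02  4.96834024e-01]
 [-9.99804582e-01 -1.16282500e-03 -1.97344024e-02  1.06985176e-01]
 [ 1.97685874e-02 -5.66978925e-02 -9.98195648e-01  9.69886598e-01]
 [ 0.00000000e+00  0.00000000e+00  0.00000000e+00  1.00000000e+00]] -0.08034832937512444 [[438.73837617   0.         272.95575319]
 [  0.         438.73837617 212.49475203]
 [  0.           0.           1.        ]]
[[ 0.90846812 -0.24890297  0.33575733  0.24160057]
 [-0.41742884 -0.58060176  0.69903846 -0.51385534]
 [ 0.02094855 -0.77520895 -0.63135746  0.63870831]
 [ 0.          0.          0.          1.        ]] 0.021425131330037418 [[417.36892914   0.         274.29583665]
 [  0.         417.36892914 212.7085063 ]
 [  0.           0.           1.        ]]
{'time_s': 0.1, 'joints': array([ 8.07343088e+01,  2.05882793e+01,  6.37970529e-01, -1.84433075e-02,
       -7.01359389e+01, -1.65072071e+01]), 'qd': array([-0.03984888, -0.09001964,  0.1141105 ,  0.04650048,  0.0921658 ,
       -0.08775053]), 'joint_torque': array([-3.81111953e-03, -5.84161949e+01,  2.93748003e+01,  7.01539278e+00,
        1.01987863e-02, -5.49186177e-05]), 'tcp_pos': array([0.29332846, 0.60746644, 0.24469544]), 'eef_rot': array([ 1.79912380e+02, -7.88436867e-03, -2.57791721e+01]), 'contact_force': array([0.26504962, 0.02091785, 0.34560991]), 'moment': array([-0.00109811,  0.04573321,  0.01325477]), 'gripper_force': 0.0, 'gripper_width': 0.08746624718686861}
```

View pics/top0.png

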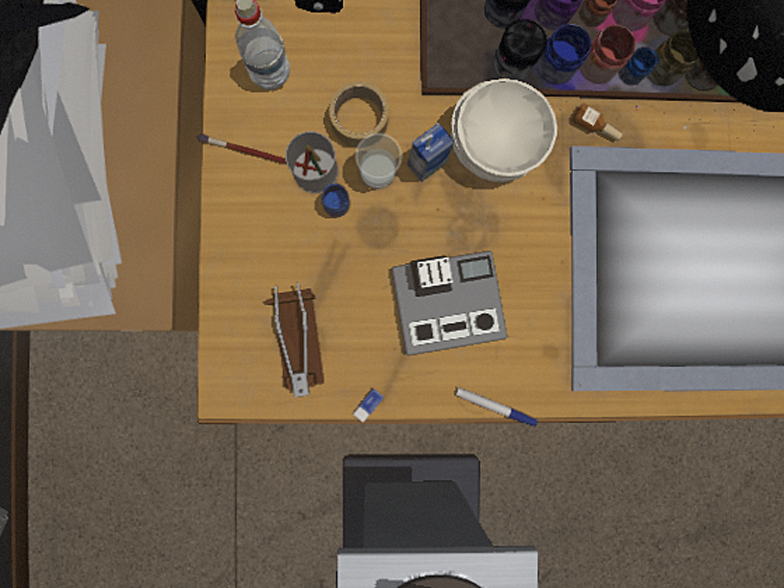

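View pics/scene0.png

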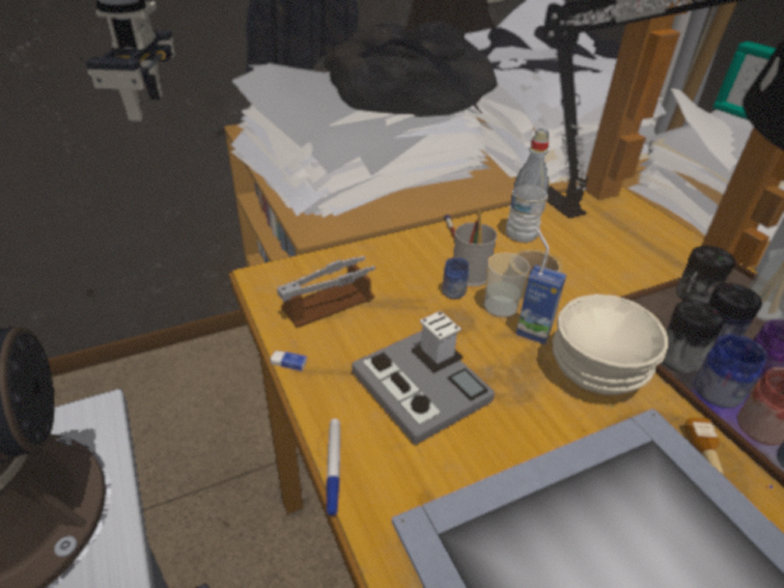

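The top view shows the gauge keys, left to right, as square (424,331), bar (454,326) and round (485,320). The post is at (434,272), and the tweezers run from tail (300,384) to tips (~(276,288) and (298,286)). All of these are in the 1.4x picture.

```bash
python3 - <<'E'
from h import *
import pickle
c=pickle.load(open("top0.pkl","rb"));P=cloud(c)
f=c["frame"]
a=cv2.resize(f[170:260,275:370],None,fx=4,fy=4,interpolation=cv2.INTER_CUBIC)
b=cv2.resize(f[195:290,180:240],None,fx=4,fy=4,interpolation=cv2.INTER_CUBIC)
o=np.zeros((380,640,3),np.uint8);o[:360,:380]=a;o[:380,390:630]=b
cv2.imwrite("pics/crop0.png",o[...,::-1])
hsv=cv2.cvtColor(f,cv2.COLOR_RGB2HSV).astype(int);g=f.max(2)
# gauge top grey body by height
z=P[...,2]
def rect(m,Z,name):
    n,l,s,cc=cv2.connectedComponentsWithStats(m.astype(np.uint8))
    for i in range(1,n):
        if s[i,4]<12: continue
        ys,xs=np.where(l==i);r=cv2.minAreaRect(onplane(c,np.c_[xs,ys],Z)[:,:2].astype(np.float32)*1000)
        print(name,s[i],cc[i].round(1),onplane(c,cc[i],Z).round(4)[0,:2],"rect",np.round(r[0],1),np.round(r[1],1),round(r[2],1),"z",np.median(z[l==i]).round(4))
roi=np.zeros(g.shape,bool);roi[218:252,288:360]=1
rect(roi&(g<70),.042,"key")
roi[:]=0;roi[180:210,297:325]=1
rect(roi&(g<110),.09,"mark"); rect(roi&(z>.075),.088,"post")
roi[:]=0;roi[170:260,270:370]=1
rect(roi&(z>.018)&(z<.034),.026,"gauge")
roi[:]=0;roi[195:290,180:240]=1
sat=hsv[...,1]
rect(roi&(sat<60)&(g>90),.058,"tw")
rect(roi&(z>.035),.055,"tall")
E
```

```text
key [340 224  13  12 112] [345.8 229.2] [ 0.5141 -0.0663] rect [513.9 -66.5] [23.7 24. ] 26.3 z 0.0417
key [316 230  17   7  86] [324.3 233. ] [ 0.5062 -0.0202] rect [506.2 -20.2] [11.1 34. ] 9.4 z 0.0418
key [297 232  12  11 107] [302.8 236.9] [0.498  0.0255] rect [498.1  25.5] [21.9 21.6] 9.3 z 0.042
mark [297 182  27  28 229] [307.6 200.5] [0.5711 0.0198] rect [579.   18.6] [53.3 52.9] 9.5 z 0.0318
mark [313 187   3  14  20] [314.  193.6] [0.585  0.0068] rect [585.3   6.9] [26.6  2.7] 9.1 z 0.0895
mark [305 188   4  14  21] [306.6 194.3] [0.5836 0.0217] rect [583.3  21.7] [26.9  2.7] 9.2 z 0.09
post [298 184  25  22 426] [309.8 194.3] [0.5839 0.015 ] rect [584.   14.9] [37.7 46.1] 9.6 z 0.0878
gauge [ 279  179   83   75 3970] [320.8 216.7] [ 0.5414 -0.0151] rect [545.2 -13.6] [143.3 160. ] 9.6 z 0.0266
tw [196 202  25  82 496] [210.4 249.1] [0.4726 0.2186] rect [485.9 222.3] [166.7  46.7] 6.1 z 0.0615
tall [190 202  36  82 694] [210.7 246.4] [0.4781 0.2183] rect [486.1 225.3] [168.3  69.2] 2.1 z 0.0604
```

View pics/crop0.png

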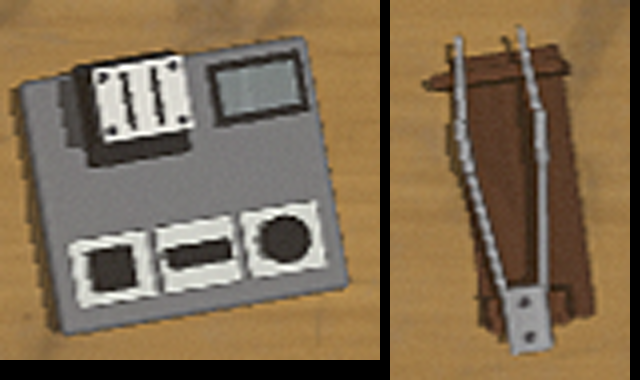

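The crop shows the gauge turned about +10°, with the two dark marks (the inner pair of bars on the post head) and three black keys. The tweezers' tail block is at crop (530,320) and the tips at (460,38) and (520,30). The sizes and heights match what was given. I'll turn the tool to the gauge yaw and close the fingers, then refine the tweezers' pose.

```bash
python3 - <<'E'
from h import *
import pickle
c=pickle.load(open("top0.pkl","rb"));P=cloud(c);f=c["frame"];z=P[...,2]
hsv=cv2.cvtColor(f,cv2.COLOR_RGB2HSV);sat=hsv[...,1];g=f.max(2)
roi=np.zeros(g.shape,bool);roi[195:290,180:240]=1
m=roi&(sat<60)&(g>90)
ys,xs=np.where(m);W=onplane(c,np.c_[xs,ys],.060)
for v in range(202,284,4):
    w=W[(ys>=v)&(ys<v+4)]; x=w[:,0].mean(); yy=np.sort(w[:,1])
    L=yy[yy>yy.mean()];R=yy[yy<=yy.mean()]
    print(round(x,4),"L",L.mean().round(4),"R",R.mean().round(4),"mid",((L.mean()+R.mean())/2).round(4),"ext",yy[0].round(4),yy[-1].round(4))
rm=roi&~m&(sat>60)&(z>.008)
# rest heights along x
for x in np.arange(.40,.58,.01):
    s=rm&(abs(P[...,0]-x)<.005); 
    if s.sum(): print("rest",round(x,3),np.percentile(z[s],[10,50,90]).round(3),P[s][:,1].min().round(3),P[s][:,1].max().round(3))
print(get_state()["joints"])
E
```

```text
0.5664 L 0.2479 R 0.2146 mid 0.2313 ext 0.2136 0.2489
0.5586 L 0.2477 R 0.2126 mid 0.2301 ext 0.2114 0.2489
0.55 L 0.2474 R 0.2118 mid 0.2296 ext 0.2093 0.2488
0.5419 L 0.2466 R 0.2097 mid 0.2281 ext 0.2071 0.2487
0.5338 L 0.2461 R 0.2075 mid 0.2268 ext 0.205 0.2486
0.5252 L 0.2458 R 0.2052 mid 0.2255 ext 0.2029 0.2485
0.5172 L 0.2464 R 0.2049 mid 0.2257 ext 0.2028 0.2485
0.509 L 0.2442 R 0.2041 mid 0.2242 ext 0.2007 0.2463
0.5009 L 0.2426 R 0.2032 mid 0.2229 ext 0.2007 0.2463
0.4924 L 0.24 R 0.2037 mid 0.2218 ext 0.2027 0.2421
0.4842 L 0.2376 R 0.2037 mid 0.2206 ext 0.2026 0.2399
0.476 L 0.2353 R 0.2033 mid 0.2193 ext 0.2005 0.2378
0.4677 L 0.2325 R 0.2026 mid 0.2175 ext 0.2005 0.2357
0.4594 L 0.2304 R 0.2025 mid 0.2165 ext 0.2004 0.2335
0.4511 L 0.228 R 0.2025 mid 0.2152 ext 0.2004 0.2314
0.4428 L 0.2256 R 0.2024 mid 0.214 ext 0.2004 0.2272
0.4344 L 0.2198 R 0.2072 mid 0.2135 ext 0.2024 0.2251
0.4263 L 0.2181 R 0.2057 mid 0.2119 ext 0.2003 0.223
0.4183 L 0.2162 R 0.2049 mid 0.2106 ext 0.2002 0.2209
0.4099 L 0.2157 R 0.2031 mid 0.2094 ext 0.1981 0.2209
0.4047 L 0.2159 R 0.2064 mid 0.2111 ext 0.2023 0.2188
rest 0.4 [0.061 0.062 0.062] 0.212 0.214
rest 0.41 [0.01  0.054 0.059] 0.197 0.238
rest 0.42 [0.023 0.053 0.056] 0.179 0.238
rest 0.43 [0.008 0.046 0.057] 0.182 0.241
rest 0.44 [0.008 0.009 0.031] 0.182 0.243
rest 0.45 [0.008 0.009 0.011] 0.184 0.245
rest 0.46 [0.008 0.009 0.011] 0.186 0.245
rest 0.47 [0.008 0.009 0.012] 0.188 0.247
rest 0.48 [0.008 0.009 0.059] 0.188 0.247
rest 0.49 [0.008 0.009 0.059] 0.191 0.24
rest 0.5 [0.008 0.054 0.97 ] 0.107 0.239
rest 0.51 [0.008 0.01  0.055] 0.193 0.245
rest 0.52 [0.008 0.009 0.057] 0.193 0.248
rest 0.53 [0.008 0.009 0.051] 0.195 0.248
rest 0.54 [0.009 0.034 0.051] 0.2 0.263
rest 0.55 [0.018 0.048 0.051] 0.193 0.263
rest 0.56 [0.008 0.01  0.054] 0.194 0.248
[ 8.07343088e+01  2.05882793e+01  6.37970529e-01 -1.84433075e-02
 -7.01359389e+01 -1.65072071e+01]
```

Call:
apply_moves(
  targets=[
    [0,0,0,0,0,0,-0.0787],
    [0,0,0,0,0,0,-0.0787],
    [0,0,0,0,0,0,-0.0787],
    [0,0,0,0,0,0,-0.0787],
    [0,0,0,0,0,0,-0.0787],
    [0,0,0,0,0,0,0],
  ],
  newtons=20,
)

```text
time_s: 0.6
tcp_pos: [0.2934, 0.6076, 0.245]
eef_rot: [180.0, 0.0, 10.0]
contact_force: [0.4, -0.1, 0.2]
gripper_width: 0.0531
gripper_force: 0.0
```

Call:
apply_moves(
  targets=[
    [0,0.005,0.0351,0.005,0,0,0],
    [0,0.005,0.0351,0.005,0,0,0],
    [0,0.005,0.0351,0.005,0,0,0],
    [0,0.005,0.0351,0.005,0,0,0],
    [0,0.005,0.0351,0.005,0,0,0],
    [0,0.005,0.0351,0.005,0,0,0],
    [0,0.005,0.0351,0.005,0,0,0],
    [0,0.005,0.0351,0.005,0,0,0],
    [0,0.005,0.0351,0.005,0,0,0],
    [0,0.005,0.0351,0.005,0,0,0],
    [0,0.005,0.0351,0.005,0,0,0],
    [0,0.005,0.0351,0.005,0,0,0],
    [0,0.005,0.0351,0.005,0,0,0],
    [0,0.005,0.0351,0.005,0,0,0],
    [0,0.005,0.0351,0.005,0,0,0],
    [0,0.005,0.0351,0.005,0,0,0],
    [0,0.005,0.0351,0.005,0,0,0],
    [0,0.005,0.0351,0.005,0,0,0],
    [0,0.005,0.0351,0.005,0,0,0],
    [0,0.005,0.0351,0.005,0,0,0],
  ],
)

```text
time_s: 2.27
tcp_pos: [0.5099, -0.0693, 0.1454]
eef_rot: [-180.0, -0.0, 9.4]
contact_force: [1.2, 0.5, 0.0]
gripper_width: 0.0007
gripper_force: 0.0
```

Call:
apply_moves(
  targets=[
    [0,0,0,0.02,0,0,0],
    [0,0,0,0.02,0,0,0],
    [0,0,0,0.02,0,0,0],
    [0,0,0,0.01,0,0,0],
    [0,0,0,0,0,0,0],
    [0,0,0,0,0,0,0],
  ],
)

```text
time_s: 2.77
tcp_pos: [0.5097, -0.0675, 0.0756]
eef_rot: [180.0, 0.1, 9.6]
contact_force: [0.4, 0.2, -0.5]
gripper_width: 0.0005
gripper_force: 0.0
```

Call:
apply_moves(
  targets=[
    [0,0.0043,0,0.003,0,0,0],
    [0,0,0,0.004,0,0,0],
    [0,0,0,0.004,0,0,0],
    [0,0,0,0.003,0,0,0],
    [0,0,0,0.003,0,0,0],
    [0,0,0,0.002,0,0,0],
    [0,0,0,0.0015,0,0,0],
    [0,0,0,0,0,0,0],
    [0,0,0,0,0,0,0],
  ],
)

```text
time_s: 3.52
tcp_pos: [0.5141, -0.0666, 0.0554]
eef_rot: [-180.0, -0.0, 9.7]
contact_force: [-1.5, 1.5, 4.6]
gripper_width: 0.0004
gripper_force: 2.4
```

Call:
apply_moves(
  targets=[
    [0,0,0,0.001,0,0,0],
    [0,0,0,0.0005,0,0,0],
    [0,0,0,0,0,0,0],
  ],
)

```text
time_s: 3.77
tcp_pos: [0.5142, -0.0666, 0.055]
eef_rot: [180.0, -0.1, 9.7]
contact_force: [-5.8, 2.8, 18.2]
gripper_width: 0.0006
gripper_force: 9.2
```

At 18 N the key is on its stop, so the round key is fully down. Next I'll release it and go over to the square key.

Call:
apply_moves(
  targets=[
    [0,0,0,-0.006,0,0,0],
    [0,0,0,-0.012,0,0,0],
    [0,0,0,-0.012,0,0,0],
    [0,0,-0.0311,0,0,0,0],
    [0,0,-0.0311,0,0,0,0],
    [0,0,-0.0312,0,0,0,0],
    [0,0,0,0,0,0,0],
    [0,0,0,0,0,0,0],
    [0,0,0,0,0,0,0],
  ],
)

```text
time_s: 4.52
tcp_pos: [0.4981, 0.0253, 0.0834]
eef_rot: [180.0, 0.0, 9.7]
contact_force: [-0.2, 0.3, -0.2]
gripper_width: 0.0005
gripper_force: 0.0
```

Call:
apply_moves(
  targets=[
    [0,0,0,0.01,0,0,0],
    [0,0,0,0.008,0,0,0],
    [0,0,0,0.004,0,0,0],
    [0,0,0,0.003,0,0,0],
    [0,0,0,0.002,0,0,0],
    [0,0,0,0.002,0,0,0],
    [0,0,0,0.0006,0,0,0],
    [0,0,0,0,0,0,0],
    [0,0,0,0,0,0,0],
  ],
)

```text
time_s: 5.27
tcp_pos: [0.4978, 0.0244, 0.0551]
eef_rot: [179.9, 0.0, 9.7]
contact_force: [-6.0, -3.6, 17.4]
gripper_width: -0.0001
gripper_force: 8.4
```

Call:
apply_moves(
  targets=[
    [0,0,0,-0.006,0,0,0],
    [0,0,0,-0.012,0,0,0],
    [0,0,0,-0.0116,0,0,0],
    [0,0,0.0235,0,0,0,0],
    [0,0,0.0235,0,0,0,0],
    [0,0,0,0,0,0,0],
    [0,0,0,0,0,0,0],
    [0,0,0,0.01,0,0,0],
    [0,0,0,0.008,0,0,0],
    [0,0,0,0.004,0,0,0],
    [0,0,0,0.003,0,0,0],
    [0,0,0,0.002,0,0,0],
    [0,0,0,0.002,0,0,0],
    [0,0,0,0.0006,0,0,0],
    [0,0,0,0,0,0,0],
    [0,0,0,0,0,0,0],
  ],
)

```text
time_s: 6.6
tcp_pos: [0.5056, -0.0208, 0.055]
eef_rot: [180.0, 0.0, 9.7]
contact_force: [-9.1, 2.9, 16.8]
gripper_width: 0.0004
gripper_force: 8.9
```

Call:
apply_moves(
  targets=[
    [0,0,0,-0.006,0,0,0],
    [0,0,0,-0.02,0,0,0],
    [0,0,0,-0.03,0,0,0],
    [0,0,0,-0.034,0,0,0],
    [1,0.0058,-0.03,0,0,0,0],
    [1,0.0058,-0.03,0,0,0,0],
    [1,0.0058,-0.03,0,0,0,0],
    [1,0.0058,-0.03,0,0,0,0],
    [1,0.0058,-0.03,0,0,0,0],
    [1,0.0058,-0.03,0,0,0,0],
    [1,0.0058,-0.03,0,0,0,0],
    [1,0.0058,-0.03,0,0,0,0],
    [1,0,0,0,0,0,0.0167],
    [1,0,0,0,0,0,0],
    [1,0,0,0,0,0,0],
  ],
)

```text
time_s: 7.85
tcp_pos: [0.5113, 0.2235, 0.1436]
eef_rot: [180.0, 0.0, 8.2]
contact_force: [-0.2, -0.9, 0.9]
gripper_width: 0.0681
gripper_force: 0.0
```

```bash
python3 - <<'E'
from h import *
s=get_state();print(s["tcp_pos"],s["eef_rot"],s["contact_force"])
a=capture("top");b=capture("scene")
o=np.hstack([cv2.resize(a["frame"][160:300,170:370],None,fx=2,fy=2),cv2.resize(b["frame"][150:330,160:380],None,fx=1.556,fy=1.556)])
cv2.imwrite("pics/w1.png",o[...,::-1])
E
```

```text
[0.51132465 0.22349497 0.14362012] [1.79982302e+02 3.17270799e-02 8.22466377e+00] [-0.15436363 -0.92516928  0.94109013]
```

View pics/w1.png

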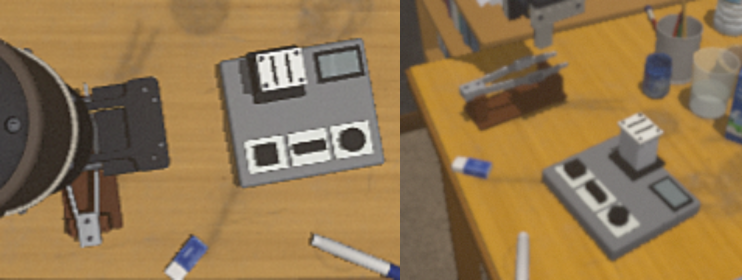

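The keys are all up again. The left panel shows the gripper above the tweezers, with the tail at (88,228), and the right panel shows the tweezers undisturbed. I'll descend with the jaws open.

Call:
apply_moves(
  targets=[
    [1,0,0,0,0,0,0],
    [1,0,0,0,0,0,0],
    [1,0,0,0,0,0,0],
    [1,0,-0.0008,0.012,0,0,0],
    [1,0,0,0.015,0,0,0],
    [1,0,0,0.015,0,0,0],
    [1,0,0,0.015,0,0,0],
    [1,0,0,0.015,0,0,0],
    [1,0,0,0.01,0,0,0],
    [1,0,0,0.006,0,0,0],
    [1,0,0,0,0,0,0],
    [1,0,0,0,0,0,0],
  ],
)

```text
time_s: 8.95
tcp_pos: [0.5118, 0.2241, 0.0562]
eef_rot: [180.0, -0.0, 8.1]
contact_force: [1.1, 0.3, -0.0]
gripper_width: 0.0876
gripper_force: 0.0
```

```bash
python3 - <<'E'
from h import *
s=get_state();print(s["tcp_pos"],s["gripper_width"],s["contact_force"])
b=capture("scene");save(b,"w2.png",(180,140,300,260),5)
E
```

```text
[0.51176334 0.22413845 0.0561537 ] 0.08760684485486162 [ 1.13542687  0.27296067 -0.02062809]
```

View pics/w2.png

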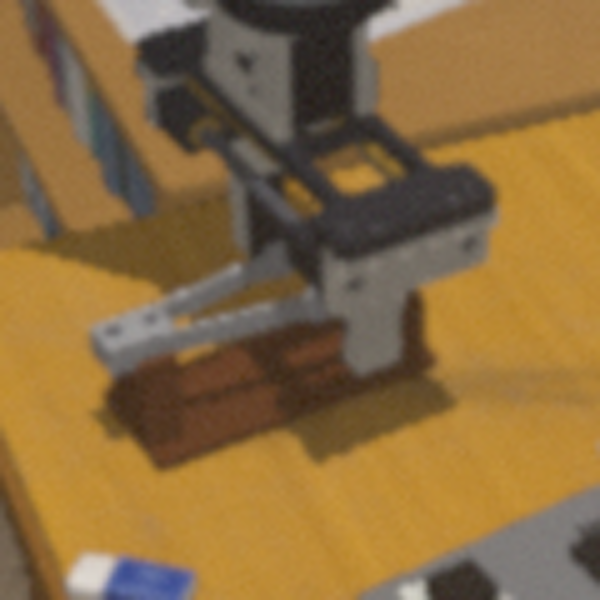

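The near finger straddles the arms at (375,320) between the rest's blocks, with no contact. I'll close gently.

Call:
apply_moves(
  targets=[
    [0.55,0,0,0,0,0,0],
    [0.55,0,0,0,0,0,0],
    [0.55,0,0,0,0,0,0],
    [0.55,0,0,0,0,0,0],
    [0.55,0,0,0,0,0,0],
    [0.55,0,0,0,0,0,0],
    [0.55,0,0,0,0,0,0],
    [0.5,0,0,0,0,0,0],
    [0.5,0,0,0,0,0,0],
    [0.47,0,0,0,0,0,0],
    [0.47,0,0,0,0,0,0],
    [0.47,0,0,0,0,0,0],
    [0.47,0,0,0,0,0,0],
  ],
  newtons=12,
)

```text
time_s: 10.08
tcp_pos: [0.5116, 0.2242, 0.056]
eef_rot: [-180.0, -0.0, 8.1]
contact_force: [-0.4, -0.9, 0.7]
gripper_width: 0.0413
gripper_force: 3.3
```

Call:
apply_moves(
  targets=[
    [0.43,0,0,0,0,0,0],
    [0.43,0,0,0,0,0,0],
    [0.43,0,0,0,0,0,0],
    [0.43,0,0,-0.002,0,0,0],
    [0.43,0,0,-0.004,0,0,0],
    [0.43,0,0,-0.006,0,0,0],
    [0.43,0,0,-0.008,0,0,0],
    [0.43,0,0,-0.01,0,0,0],
    [0.43,0,0,-0.01,0,0,0],
    [0.43,0,0,-0.01,0,0,0],
    [0.43,0,0,0,0,0,0],
    [0.43,0,0,0,0,0,0],
  ],
)

```text
time_s: 11.08
tcp_pos: [0.5119, 0.2245, 0.107]
eef_rot: [-179.9, -0.1, 8.1]
contact_force: [-0.2, -0.4, -1.8]
gripper_width: 0.0374
gripper_force: 4.1
```

```bash
python3 - <<'E'
from h import *
b=capture("scene");save(b,"w3.png",(180,120,300,240),5)
P=cloud(b);f=b["frame"];s=cv2.cvtColor(f,cv2.COLOR_RGB2HSV)[...,1]
m=(s<70)&(P[...,2]>.07)&(P[...,2]<.13)&(P[...,0]>.36)&(P[...,0]<.6)&(P[...,1]>.15)&(P[...,1]<.29)
Q=P[m];Q=Q[Q[:,0]<.485]
x=(Q-[.5116,.2242,0])@[np.cos(.1414),np.sin(.1414),0]
for a in range(-115,-20,10):
    k=(x*1000>=a)&(x*1000<a+10)
    if k.sum()>3: print(a,k.sum(),np.percentile(Q[k,2],[50,90]).round(4))
Q=P[(s<70)&(P[...,2]>.07)&(P[...,2]<.13)&(P[...,0]>.53)&(P[...,0]<.6)&(P[...,1]>.19)&(P[...,1]<.27)]
print(len(Q),Q.mean(0) if len(Q) else 0, np.percentile(Q,90,axis=0) if len(Q) else 0)
E
```

```text
-115 32 [0.1098 0.1129]
-105 50 [0.112  0.1137]
-95 46 [0.1119 0.1137]
-85 49 [0.1112 0.1138]
-75 38 [0.1063 0.1106]
-65 44 [0.1066 0.1109]
-55 45 [0.1061 0.1121]
-45 41 [0.1064 0.1108]
-35 26 [0.1057 0.111 ]
0 0 0
```

View pics/w3.png

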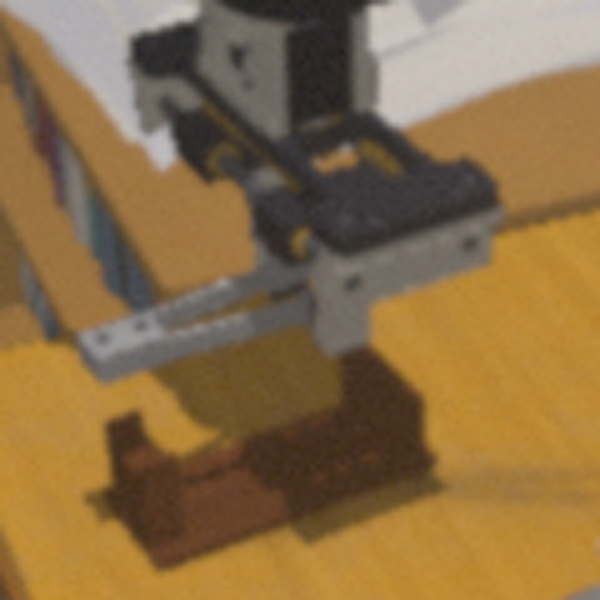

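The tweezers hang level: the tail top is at 0.114, as it should be, and the tail block sits at (115,345) clear of the rest. I'll carry them high to above the gauge.

Call:
apply_moves(
  targets=[
    [0.43,0,0,-0.01,0,0,0],
    [0.43,0,0,-0.015,0,0,0],
    [0.43,0,0,-0.01,0,0,0],
    [0.43,0,0,-0.003,0,0,-0.0167],
    [0.43,-0.0006,0.006,0,0,0,0],
    [0.43,-0.0012,0.012,0,0,0,0],
    [0.43,-0.002,0.02,0,0,0,0],
    [0.43,-0.0024,0.024,0,0,0,0],
    [0.43,-0.0024,0.024,0,0,0,0],
    [0.43,-0.0024,0.024,0,0,0,0],
    [0.43,-0.0024,0.024,0,0,0,0],
    [0.43,-0.0024,0.024,0,0,0,0],
    [0.43,-0.0024,0.024,0,0,0,0],
    [0.43,-0.002,0.02,0,0,0,0],
    [0.43,-0.0012,0.011,0,0,0,0],
    [0.43,-0.0006,0.006,0,0,0,0],
    [0.43,0,0,0,0,0,0],
    [0.43,0,0,0,0,0,0],
    [0.43,0,0,0,0,0,0],
  ],
)

```text
time_s: 12.72
tcp_pos: [0.5266, 0.0051, 0.1439]
eef_rot: [-180.0, 0.0, 9.7]
contact_force: [0.0, -0.3, -0.4]
gripper_width: 0.0378
gripper_force: 4.1
```

```bash
python3 - <<'E'
from h import *
s=get_state();print(s["tcp_pos"],s["eef_rot"],s["gripper_width"])
import pickle
a=capture("top");b=capture("scene");pickle.dump((a,b),open("w4.pkl","wb"))
o=np.hstack([cv2.resize(a["frame"][165:255,270:360],None,fx=4,fy=4,interpolation=2),cv2.resize(b["frame"][190:290,235:335],None,fx=3.6,fy=3.6,interpolation=2)])
cv2.imwrite("pics/w4.png",o[...,::-1])
E
```

```text
[0.52656576 0.00509836 0.14388923] [-1.79995135e+02  1.40868821e-03  9.66051194e+00] 0.037760497676513446
```

View pics/w4.png

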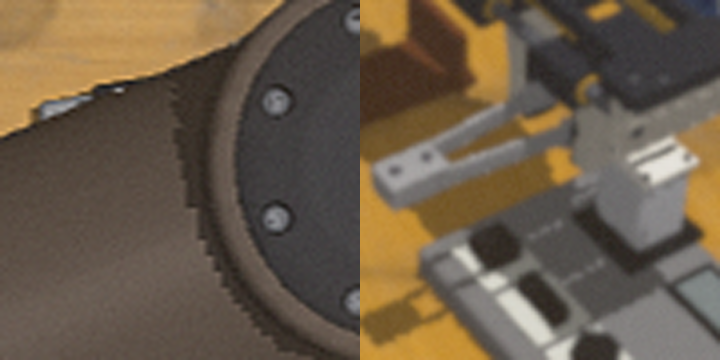

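The right panel shows the tail block at (410,175) and the arms level. The tips are hidden behind the finger at (600,130), and the marks on the post head are partly visible at (655,160). The top view is blocked by the arm. I'll lower partway and squeeze, then compare the tail with the marks within the scene camera.

Call:
apply_moves(
  targets=[
    [0.43,0,0,0.01,0,0,0],
    [0.42,0,0,0.01,0,0,0],
    [0.41,0,0,0.01,0,0,0],
    [0.4,0,0,0.008,0,0,0],
    [0.393,0,0,0,0,0,0],
    [0.3864,0,0,0,0,0,0],
    [0.3864,0,0,0,0,0,0],
    [0.3864,0,0,0,0,0,0],
    [0.3864,0,0,0,0,0,0],
  ],
  newtons=15,
)

```text
time_s: 13.57
tcp_pos: [0.5269, 0.0046, 0.1064]
eef_rot: [-180.0, -0.1, 9.6]
contact_force: [-0.2, -0.1, -1.0]
gripper_width: 0.034
gripper_force: 5.7
```

```bash
python3 - <<'E'
from h import *
import pickle
w=[];t=[];gf=[]
for i in range(6):
    b=capture("scene");s=get_state();w.append(s["gripper_width"]);t.append(s["tcp_pos"]);gf.append(s["gripper_force"])
tcp=np.mean(t,0);print(tcp,s["eef_rot"],np.mean(w),np.std(w),np.mean(gf))
pickle.dump(b,open("w5.pkl","wb"))
# marks in scene0
c=pickle.load(open("scene0.pkl","rb"));P=cloud(c);g=c["frame"].max(2)
z=P[...,2]
roi=(abs(P[...,0]-.584)<.03)&(abs(P[...,1]-.015)<.03)&(z>.08)
ys,xs=np.where(roi);print("post px",xs.min(),xs.max(),ys.min(),ys.max())
W=onplane(c,np.c_[xs,ys],.088);print("post rect",cv2.minAreaRect(W[:,:2].astype(np.float32)*1000))
m=(roi&(g<130)).astype(np.uint8);n,l,st,cc=cv2.connectedComponentsWithStats(m)
for i in range(1,n):
    if st[i,4]>5: print(st[i],onplane(c,cc[i],.09).round(4))
# tail
P=cloud(b);f=b["frame"];hs=cv2.cvtColor(f,cv2.COLOR_RGB2HSV)
e=np.array([np.cos(np.radians(9.65)),np.sin(np.radians(9.65))]);nrm=np.array([-e[1],e[0]])
r=P[...,:2]-tcp[:2];x=r@e;y=r@nrm
m=(x<-.065)&(x>-.125)&(abs(y)<.03)&(P[...,2]>tcp[2]-.02)&(P[...,2]<tcp[2]+.02)
top=m&(hs[...,2]>0)&(P[...,2]>tcp[2]+.002)
ys,xs=np.where(top);W=onplane(b,np.c_[xs,ys],tcp[2]+.007)
print("tail px",xs.min(),xs.max(),ys.min(),ys.max(),"brightness",np.percentile(hs[...,2][top],[10,50,90]))
rr=(W[:,:2]-tcp[:2]);X=rr@e*1000;Y=rr@nrm*1000
for a in range(-112,-68,6):
    k=(X>=a)&(X<a+6)
    if k.sum()>2: print(a,"y",Y[k].min().round(1),Y[k].max().round(1),((Y[k].min()+Y[k].max())/2).round(1))
print("X",X.min(),X.max())
o=cv2.resize(f[200:300,230:330],None,fx=6,fy=6,interpolation=2);cv2.imwrite("pics/w5.png",o[...,::-1])
E
```

```text
[0.52670953 0.00458151 0.10627158] [-1.79994834e+02 -1.86279653e-02  9.64142714e+00] 0.03399090695134714 0.0001548917536848693 5.745427310466766
post px 300 328 222 242
post rect ((581.6957397460938, 10.435575485229492), (41.21994400024414, 49.56005096435547), 7.030994415283203)
tail px 239 266 243 259 brightness [129. 154. 166.]
-112 y -14.6 8.1 -3.2
-106 y -16.5 8.6 -3.9
-100 y -14.2 7.9 -3.2
-94 y -15.0 8.1 -3.4
-88 y -14.8 8.4 -3.2
-82 y -16.6 8.6 -4.0
-76 y -15.3 8.1 -3.6
-70 y -16.1 7.1 -4.5
X -111.93677717620994 -67.2980058877305
```

View pics/w5.png

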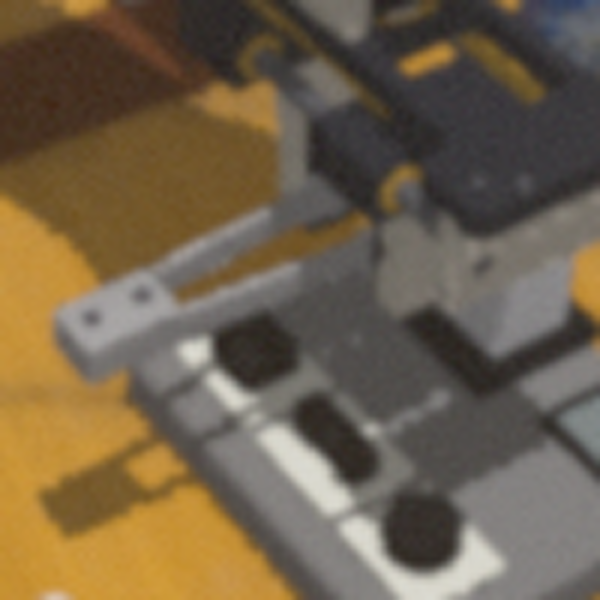

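The picture shows the tail block with its two centreline screws at (92,318) and (143,294), the arms level, and the post at (520,300) behind the finger. I'll compare the screws' line with the post head's white top in this same camera, so that calibration bias cancels.

```bash
python3 - <<'E'
from h import *
import pickle
b=pickle.load(open("w5.pkl","rb"));c=pickle.load(open("scene0.pkl","rb"))
tcp=np.array([.5267,.0046]);e=np.array([np.cos(np.radians(9.65)),np.sin(np.radians(9.65))]);nrm=np.array([-e[1],e[0]])
loc=lambda p,o:np.c_[(p[:,:2]-o)@e,(p[:,:2]-o)@nrm]*1000
# screws: weighted dark centroids
g=b["frame"].astype(float).mean(2)
S=[]
for u,v in((245,252.6),(253.5,248.6)):
    u0,v0=round(u),round(v);p=g[v0-2:v0+3,u0-2:u0+3];w=np.clip(np.median(p)-8-p,0,None);yy,xx=np.mgrid[v0-2:v0+3,u0-2:u0+3]
    S.append([(w*xx).sum()/w.sum(),(w*yy).sum()/w.sum()])
print("screws",S,loc(onplane(b,S,.1133),tcp).round(1))
# top face of tail: bright vs side
f=c["frame"];p=f[218:246,295:332];hs=cv2.cvtColor(f,cv2.COLOR_RGB2HSV)
m=np.zeros(g.shape,np.uint8);m[218:246,295:332]=((f.min(2)>185)[218:246,295:332])
m=cv2.morphologyEx(m,cv2.MORPH_CLOSE,np.ones((5,5),np.uint8))
n,l,st,cc=cv2.connectedComponentsWithStats(m);i=1+st[1:,4].argmax();ys,xs=np.where(l==i)
W=onplane(c,np.c_[xs,ys],.088)[:,:2];print("post top",st[i],W.mean(0),cv2.minAreaRect(W.astype(np.float32)*1000))
print("post centre wrt predicted marks",loc(W.mean(0)[None],np.array([.5843,.0148])))
# bars
gg=f.astype(float).mean(2);pts=[];
for v in range(226,240):
    print(v,gg[v,300:330].astype(int).tolist())
E
```

```text
screws [[np.float64(244.82102272727272), np.float64(252.53693181818184)], [np.float64(253.20377358490566), np.float64(248.67169811320753)]] [[-102.4   -0.9]
 [ -84.7   -0.7]]
post top [304 225  21  15 174] [0.58110781 0.00926463] ((581.6918334960938, 10.78201675415039), (31.519939422607422, 39.96708297729492), 10.898884773254395)
post centre wrt predicted marks [[-4.0749092  -4.92193809]]
226 [114, 117, 124, 132, 150, 172, 185, 194, 202, 205, 205, 205, 202, 190, 175, 151, 132, 133, 159, 164, 142, 116, 107, 107, 106, 114, 110, 109, 113, 111]
227 [128, 139, 132, 142, 166, 192, 203, 205, 206, 204, 195, 191, 178, 157, 133, 117, 124, 148, 185, 193, 176, 144, 116, 109, 110, 111, 113, 112, 110, 109]
228 [150, 166, 137, 130, 160, 194, 204, 204, 195, 183, 156, 139, 130, 126, 132, 147, 173, 187, 201, 205, 196, 174, 141, 118, 109, 110, 110, 111, 110, 109]
229 [149, 168, 160, 149, 166, 195, 197, 181, 158, 140, 120, 117, 131, 158, 180, 187, 199, 205, 207, 204, 195, 179, 152, 135, 118, 114, 109, 107, 110, 110]
230 [134, 152, 167, 183, 189, 187, 158, 131, 118, 127, 149, 171, 184, 193, 203, 204, 205
[... 756 characters left out ...]
 142, 170, 187, 193, 201, 204, 207, 206, 208, 208, 206, 197, 180, 175, 171, 151, 119]
236 [117, 109, 102, 101, 103, 102, 117, 139, 170, 187, 184, 169, 174, 185, 196, 203, 206, 206, 207, 207, 207, 207, 208, 202, 190, 171, 155, 140, 122, 110]
237 [114, 106, 97, 101, 100, 99, 102, 115, 136, 167, 188, 197, 199, 193, 186, 197, 203, 207, 208, 206, 203, 201, 191, 173, 152, 135, 121, 113, 107, 104]
238 [112, 104, 99, 100, 101, 100, 101, 101, 111, 133, 163, 189, 193, 173, 150, 166, 197, 207, 202, 197, 187, 173, 155, 136, 117, 113, 109, 109, 109, 107]
239 [113, 104, 99, 98, 100, 100, 100, 102, 101, 110, 134, 160, 172, 150, 133, 158, 193, 198, 188, 173, 157, 139, 124, 116, 110, 114, 112, 115, 115, 116]
```

```bash
python3 - <<'E'
from h import *
import pickle
c=pickle.load(open("scene0.pkl","rb"))
g=255-c["frame"].astype(float).mean(2)
e=np.array([np.cos(np.radians(9.65)),np.sin(np.radians(9.65))]);nrm=np.array([-e[1],e[0]])
bars=[[(316.3,226),(315.2,227),(312.6,228),(310.7,229),(308,230),(307,231)],[(321.,230),(320,231),(318.4,232),(316,233),(313.2,234),(312,235)]]
q=[]
for B in bars:
    W=onplane(c,B,.09)[:,:2];L=np.c_[W@e,W@nrm]*1000;q.append(L);print(W.mean(0).round(4),(L-[0,0]).round(1).tolist(),np.degrees(np.arctan(np.polyfit(L[:,0],L[:,1],1)[0])))
print("mid",np.mean([x.mean(0) for x in q],0),"top-based",np.array([.5843,.0148])@e*1000,np.array([.5843,.0148])@nrm*1000)
t=np.array([.5267,.0046]);print("tcp local",t@e*1000,t@nrm*1000)
# keys in scene cam as further bias check
k=np.zeros(g.shape,np.uint8);k[245:300,255:312]=(c["frame"].max(2)<60)[245:300,255:312]
n,l,s,cc=cv2.connectedComponentsWithStats(k)
for i in range(1,n):
    if s[i,4]>20: print(s[i],onplane(c,cc[i],.040).round(4))
E
```

```text
[0.5811 0.019 ] [[588.7, -77.8], [584.9, -79.0], [578.6, -78.6], [573.5, -78.9], [567.2, -78.3], [563.7, -79.6]] 1.9822606807884442
[0.5847 0.0044] [[588.9, -92.4], [585.3, -93.7], [580.8, -94.2], [574.9, -94.0], [568.5, -93.3], [564.6, -94.3]] 2.199944515364328
mid [576.62737977 -86.17022946] top-based 578.5131411403983 -83.35511698671937
tcp local 520.0183566458136 -83.7553505836339
[295 248  17  17  96] [[5.566e-01 2.000e-04 4.000e-02]]
[266 253  12  11  81] [[0.4951 0.0197 0.04  ]]
[280 267  12  13  68] [[ 0.5032 -0.0266  0.04  ]]
[295 283  11  11 100] [[ 0.511  -0.0721  0.04  ]]
```

The scene camera gives marks versus tail about 1.6 mm different from dead reckoning, so I need each camera's bias. I'll go back briefly to the pose over the rest, where both cameras see the tail screws, and calibrate against the TCP there.

Call:
apply_moves(
  targets=[
    [0.3864,0,0,-0.01,0,0,0],
    [0.3864,0,0,-0.015,0,0,0],
    [0.3864,0,0,-0.01,0,0,0],
    [0.3864,0,0,-0.003,0,0,0],
    [0.3864,0.0006,-0.006,0,0,0,0],
    [0.3864,0.0012,-0.012,0,0,0,0],
    [0.3864,0.002,-0.02,0,0,0,0],
    [0.3864,0.0024,-0.024,0,0,0,0],
    [0.3864,0.0024,-0.024,0,0,0,0],
    [0.3864,0.0024,-0.024,0,0,0,0],
    [0.3864,0.0024,-0.024,0,0,0,0],
    [0.3864,0.0024,-0.024,0,0,0,0],
    [0.3864,0.0024,-0.024,0,0,0,0],
    [0.3864,0.002,-0.02,0,0,0,0],
    [0.3864,0.0012,-0.011,0,0,0,0],
    [0.3864,0.0006,-0.006,0,0,0,0],
    [0.3864,0,0,0.015,0,0,0],
    [0.3864,0,0,0.015,0,0,0],
    [0.3864,0,0,0.008,0,0,0],
    [0.3864,0,0,0,0,0,0],
  ],
)

```text
time_s: 15.53
tcp_pos: [0.5103, 0.223, 0.1038]
eef_rot: [179.9, 0.2, 9.6]
contact_force: [0.4, -0.6, -1.1]
gripper_width: 0.0338
gripper_force: 5.7
```

Call:
apply_moves(
  targets=[
    [0.3864,0,0,0,0,0,0],
    [0.3864,0,0,0,0,0,0],
    [0.3864,0,0,0,0,0,0],
  ],
)

```text
time_s: 15.78
tcp_pos: [0.512, 0.2243, 0.1068]
eef_rot: [-180.0, -0.1, 9.6]
contact_force: [0.7, 0.1, -0.3]
gripper_width: 0.0341
gripper_force: 5.7
```

```bash
python3 - <<'E'
from h import *
import pickle
a=capture("top");t=[get_state()["tcp_pos"]];b=capture("scene");t.append(get_state()["tcp_pos"]);s=get_state()
tcp=np.mean(t,0);yaw=np.radians(9.65);print(tcp,s["eef_rot"],s["gripper_width"])
pickle.dump((a,b,tcp),open("w6.pkl","wb"))
e=np.array([np.cos(yaw),np.sin(yaw),0])
def proj(c,p):
    T=c["T"];q=(p-T[:3,3])@T[:3,:3];n=q[:2]/q[2];n=n*(1+c["k1"]*(n@n));return c["camera_matrix"][:2,:2]@n+c["camera_matrix"][:2,2]
tail=tcp-.0935*e+[0,0,.007]
pa=proj(a,tail);pb=proj(b,tail);print("pred px",pa,pb)
def cr(c,p,r,s):
    u,v=np.round(p).astype(int);return cv2.resize(c["frame"][v-r:v+r,u-r:u+r],None,fx=s,fy=s,interpolation=2),(u-r,v-r)
A,oa=cr(a,pa,18,10);B,ob=cr(b,pb,18,10);print(oa,ob)
cv2.imwrite("pics/w6.png",np.hstack([A,B])[...,::-1])
E
```

```text
[0.51198088 0.22427623 0.10675408] [-1.79962301e+02 -6.41820877e-02  9.63137173e+00] 0.034012201570701395
pred px [211.85214549 277.10566042] [204.08150525 186.20959041]
(np.int64(194), np.int64(259)) (np.int64(186), np.int64(168))
```

View pics/w6.png

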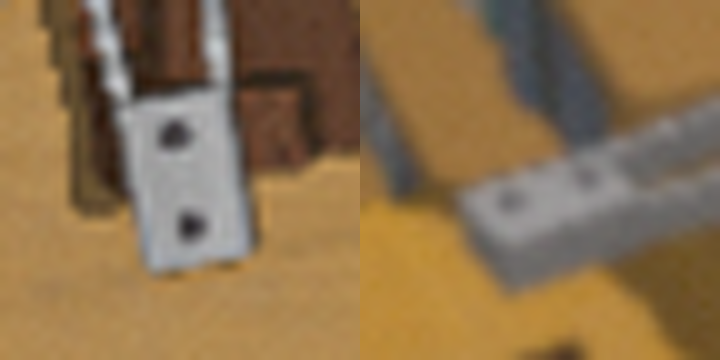

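The tail block's screws are at (175,133) and (190,226) in the left (top) panel and (512,202) and (588,180) in the right (scene) panel. Both sit within about half a pixel of the prediction from the TCP. Now the residuals in mm.

```bash
python3 - <<'E'
from h import *
import pickle
a,b,tcp=pickle.load(open("w6.pkl","rb"))
yaw=np.radians(9.64);e=np.array([np.cos(yaw),np.sin(yaw)]);n=np.array([-e[1],e[0]])
loc=lambda p,o:np.c_[(p[:,:2]-o)@e,(p[:,:2]-o)@n]*1000
def dark(c,pts,r=2):
    g=c["frame"].astype(float).mean(2);S=[]
    for u,v in pts:
        u0,v0=round(u),round(v);p=g[v0-r:v0+r+1,u0-r:u0+r+1];w=np.clip(np.median(p)-8-p,0,None);yy,xx=np.mgrid[v0-r:v0+r+1,u0-r:u0+r+1];S.append([(w*xx).sum()/w.sum(),(w*yy).sum()/w.sum()])
    return S
z=tcp[2]+.007
for c,p in((a,[(211.05,271.85),(212.55,281.15)]),(b,[(200.75,187.75),(208.35,185.55)])):
    S=dark(c,p);print(np.round(S,2).tolist(),"vs TCP:",loc(onplane(c,S,z),tcp[:2]).round(2).tolist(), "if z+1mm",loc(onplane(c,S,z+.001),tcp[:2]).mean(0).round(2))
# marks in top0: intensity-weighted centroids over rows
c=pickle.load(open("top0.pkl","rb"));g=c["frame"].astype(float).mean(2)
for lo,hi in((303,310),(310,318)):
    pts=[]
    for v in range(189,199):
        x=np.arange(lo,hi);w=np.clip(190-g[v,lo:hi],0,None)
        k=w.argmax();s=slice(max(k-1,0),k+2);pts.append([(w[s]*x[s]).sum()/w[s].sum(),v])
    W=onplane(c,pts,.09);L=loc(W,np.zeros(2));print("bar",L.mean(0).round(2),L[:,1].round(1).tolist())
# gauge outline on z=.026 in both cams: white key plates centroid compare
s0=pickle.load(open("scene0.pkl","rb"))
for c,nm,(x0,x1,y0,y1) in((c,"top",(285,362,215,255)),(s0,"scene",(250,320,240,305))):
    f=c["frame"];m=np.zeros(f.shape[:2],np.uint8);m[y0:y1,x0:x1]=((f.min(2)>150))[y0:y1,x0:x1]
    ys,xs=np.where(m);W=onplane(c,np.c_[xs,ys],.027)[:,:2].astype(np.float32)*1000
    r=cv2.minAreaRect(W);print(nm,len(xs),r,"local",loc(np.array([r[0]])/1000,np.zeros(2)))
E
```

```text
[[210.95, 272.06], [212.62, 281.14]] vs TCP: [[-83.58, 0.13], [-101.44, -0.22]] if z+1mm [-92.44  -0.18]
[[200.45, 187.58], [208.06, 185.04]] vs TCP: [[-102.29, -0.36], [-84.37, -0.74]] if z+1mm [-93.89  -1.85]
bar [580.77 -76.03] [-75.6, -76.5, -76.2, -75.7, -76.3, -76.0, -75.6, -76.3, -76.0, -76.2]
bar [578.27 -91.  ] [-90.7, -91.3, -91.0, -90.6, -91.3, -91.1, -91.1, -91.2, -90.8, -90.9]
top 579 ((506.13397216796875, -21.5592041015625), (35.550987243652344, 135.9702911376953), 9.472604751586914) local [[ 495.37680078 -106.01048207]]
scene 423 ((545.9930419921875, -22.292633056640625), (135.06101989746094, 134.8806610107422), 0.7750773429870605) local [[ 534.55021758 -113.40823724]]
```

```bash
python3 - <<'E'
from h import *
import pickle
a,b,tcp=pickle.load(open("w6.pkl","rb"));t0=pickle.load(open("top0.pkl","rb"));s0=pickle.load(open("scene0.pkl","rb"));w5=pickle.load(open("w5.pkl","rb"))
def med(c,x0,x1,y0,y1,nm):
    p=cloud(c)[y0:y1,x0:x1,2].ravel();p=p[p>.005];print(nm,np.median(p).round(4),p.std().round(4),len(p))
print("expect tail",tcp[2]+.007)
med(a,209,215,270,284,"top tail");med(b,201,209,184,189,"scene tail");med(w5,245,254,248,253,"scene tail @gauge (exp .1133)")
med(t0,211,218,270,282,"top tail at rest (exp .063)")
med(t0,300,304,188,200,"top post .088");med(s0,314,320,234,237,"scene post");med(s0,307,312,226,228,"scene post2")
med(t0,328,350,200,215,"gauge top .026");med(s0,318,330,262,272,"scene gauge")
E
```

```text
expect tail 0.11375407668077536
top tail 0.1138 0.0014 84
scene tail 0.1128 0.001 37
scene tail @gauge (exp .1133) 0.1125 0.0007 44
top tail at rest (exp .063) 0.0629 0.1383 84
top post .088 0.0875 0.0012 48
scene post 0.0877 0.0008 18
scene post2 0.0879 0.1653 10
gauge top .026 0.0258 0.0016 330
scene gauge 0.0265 0.0557 120
```

Tail height and lateral position agree with the TCP in both cameras. The scene camera's mark offset is explained by seeing the side faces of the raised bars. So the earlier gauge pose was right, and I'll return there and lower to about 2.3 mm clearance.

Call:
apply_moves(
  targets=[
    [0.3864,0,0,-0.01,0,0,0],
    [0.3864,0,0,-0.015,0,0,0],
    [0.3864,0,0,-0.01,0,0,0],
    [0.3864,0,0,-0.003,0,0,0],
    [0.3864,-0.0006,0.006,0,0,0,0],
    [0.3864,-0.0012,0.012,0,0,0,0],
    [0.3864,-0.002,0.02,0,0,0,0],
    [0.3864,-0.0024,0.024,0,0,0,0],
    [0.3864,-0.0024,0.024,0,0,0,0],
    [0.3864,-0.0024,0.024,0,0,0,0],
    [0.3864,-0.0024,0.024,0,0,0,0],
    [0.3864,-0.0024,0.024,0,0,0,0],
    [0.3864,-0.0024,0.024,0,0,0,0],
    [0.3864,-0.002,0.02,0,0,0,0],
    [0.3864,-0.0012,0.011,0,0,0,0],
    [0.3864,-0.0006,0.006,0,0,0,0],
    [0.3864,0,0,0,0,0,0],
    [0.3864,0,0,0,0,0,0],
    [0.3864,0,0,0,0,0,0],
  ],
)

```text
time_s: 17.47
tcp_pos: [0.5266, 0.0051, 0.1439]
eef_rot: [-180.0, 0.0, 9.7]
contact_force: [0.5, -0.3, -1.4]
gripper_width: 0.0336
gripper_force: 5.7
```

Call:
apply_moves(
  targets=[
    [0.3864,0,0,0.012,0,0,0],
    [0.3864,0,0,0.012,0,0,0],
    [0.3864,0,0,0.01,0,0,0],
    [0.3864,0,0,0.006,0,0,0],
    [0.3864,0,0,0.002,0,0,0],
    [0.3864,0,0,0,0,0,0],
    [0.3864,0,0,0,0,0,0],
    [0.3864,0,0,0,0,0,0],
  ],
)

```text
time_s: 18.13
tcp_pos: [0.527, 0.0048, 0.1025]
eef_rot: [-180.0, -0.1, 9.7]
contact_force: [-0.5, 0.3, -0.3]
gripper_width: 0.0341
gripper_force: 5.7
```

```bash
python3 - <<'E'
from h import *
t=[]
for i in range(5):
    b=capture("scene");s=get_state();t.append(np.r_[s["tcp_pos"],s["eef_rot"],s["gripper_width"],s["contact_force"]])
m=np.mean(t,0);print(m.round(4));r=np.radians(9.64);print("local",m[0]*np.cos(r)+m[1]*np.sin(r),-m[0]*np.sin(r)+m[1]*np.cos(r),"want .5205 -.0838")
save(b,"w7.png",(230,190,340,290),5)
E
```

```text
[ 5.268000e-01  4.600000e-03  1.024000e-01 -1.799924e+02 -4.920000e-02
  9.642600e+00  3.390000e-02  2.130000e-01  2.360000e-02 -3.803000e-01]
local 0.5201782843054309 -0.08366655039988825 want .5205 -.0838
```

View pics/w7.png

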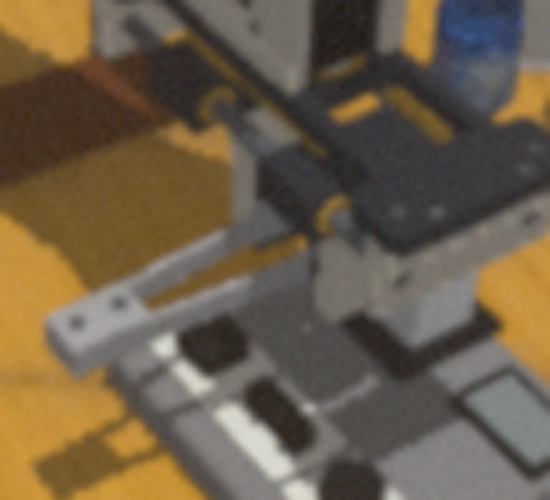

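The picture shows the tweezers level (tail at (100,325)) with nothing touching the post. I'll lower the last 5.5 mm and hold.

Call:
apply_moves(
  targets=[
    [0.3864,0,0,0.002,0,0,0],
    [0.3864,0,0,0.002,0,0,0],
    [0.3864,0,0,0.001,0,0,0],
    [0.3864,0,0,0.0005,0,0,0],
    [0.3864,0,0,0,0,0,0],
    [0.3864,0,0,0,0,0,0],
    [0.3864,0,0,0,0,0,0],
    [0.3864,0,0,0,0,0,0],
    [0.3864,0,0,0,0,0,0],
    [0.3864,0,0,0,0,0,0],
    [0.3864,0,0,0,0,0,0],
    [0.3864,0,0,0,0,0,0],
  ],
)

```text
time_s: 19.38
tcp_pos: [0.5266, 0.0045, 0.0965]
eef_rot: [180.0, -0.0, 9.6]
contact_force: [1.2, -0.2, -2.0]
gripper_width: 0.0338
gripper_force: 5.7
```

Call:
apply_moves(
  targets=[
    [0.3864,0,0,0,0,0,0],
    [0.3864,0,0,0,0,0,0],
    [0.3864,0,0,0,0,0,0],
    [0.3864,0,0,0,0,0,0],
    [0.3864,0,0,0,0,0,0],
    [0.3864,0,0,0,0,0,0],
    [0.3864,0,0,0,0,0,0],
    [0.3864,0,0,0,0,0,0],
    [0.3864,0,0,0,0,0,0],
    [0.3864,0,0,0,0,0,0],
    [0.3864,0,0,0,0,0,0],
    [0.3864,0,0,0,0,0,0],
    [0.3864,0,0,0,0,0,0],
    [0.3864,0,0,0,0,0,0],
    [0.3864,0,0,0,0,0,0],
    [0.3864,0,0,0,0,0,0],
    [0.3864,0,0,0,0,0,0],
    [0.3864,0,0,0,0,0,0],
    [0.3864,0,0,0,0,0,0],
    [0.3864,0,0,0,0,0,0],
  ],
)

```text
time_s: 21.05
tcp_pos: [0.5265, 0.0045, 0.0964]
eef_rot: [180.0, 0.0, 9.6]
contact_force: [0.1, 0.2, -1.0]
gripper_width: 0.0342
gripper_force: 5.7
```

Call:
apply_moves(
  targets=[
    [0.3864,0,0,0,0,0,0],
    [0.3864,0,0,0,0,0,0],
    [0.3864,0,0,0,0,0,0],
    [0.3864,0,0,0,0,0,0],
    [0.3864,0,0,0,0,0,0],
    [0.3864,0,0,0,0,0,0],
    [0.3864,0,0,0,0,0,0],
    [0.3864,0,0,0,0,0,0],
    [0.3864,0,0,0,0,0,0],
    [0.3864,0,0,0,0,0,0],
  ],
)

```text
time_s: 21.88
tcp_pos: [0.5266, 0.0046, 0.0965]
eef_rot: [-180.0, -0.0, 9.6]
contact_force: [0.8, -0.3, -0.7]
gripper_width: 0.0339
gripper_force: 5.7
```

```bash
python3 - <<'E'
from h import *
t=[]
for i in range(5):
    b=capture("scene");s=get_state();t.append(np.r_[s["tcp_pos"],s["gripper_width"],s["contact_force"]])
print(np.mean(t,0).round(4))
P=cloud(b);tail=P[P.shape[0]*0+246:262,238:262].reshape(-1,3);k=(tail[:,2]>.09)&(tail[:,2]<.12);print("tail top z",np.percentile(tail[k,2],[50,90]).round(4))
E
```

```text
[ 0.5266  0.0045  0.0965  0.0338 -0.0849  0.4705 -0.7926]
tail top z [0.101  0.1026]
```

```bash
python3 -c "
from plant import close_job
print(close_job())"
```

```text
the job is handed in; nothing more can be done
None
```

I pressed the round, square and bar keys fully in that order and each sprang back. I handed the job in with the tweezers held level over the marks, flats at 34 mm (12 mm gap) for over two seconds and tips about 2 mm clear. The arm blocked the view of the tips, so the gap and tip positions come from the measured jaw opening and tool position.

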